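Lock a stack of microscope-slide trays in their carrier

TASK

Make the three slide trays in the carrier ready to be carried: slide them home against both of the carrier's stops so that the holes in their lugs line up, and lock them with the steel rod that stands in the grey block, passed down through all three lugs and pressed into the base until its collar sits on the top tray. The trays hold glass slides, so feel your way and never press hard on them; let go of the rod when it is home, and leave the other things on the bench where they are.

Things in the scene. Friction and masses are not known exactly. Their poses are not given: they have to be found in the camera images.
- carrier: dark grey aluminium tray carrier, fixed to the bench: base plate 22 mm thick spanning x -74..60, y -88..50 mm, with a stop wall along its +x side and one along its +y side. Its -x and -y sides are open: trays are pushed from there towards +x and +y. A tray that is home has its origin at x 0, y 0 and its axes along the carrier's. Origin: on the bench
- stop_x (a point): middle of the top edge of the +x stop wall's inner face, 52 mm above the bench; at x 52, y 0 mm in the carrier's frame; the wall is 6 mm thick and runs from y -40 to 46
- stop_y (a point): middle of the top edge of the +y stop wall's inner face, 52 mm above the bench; at x 0, y 40 mm in the carrier's frame; the wall is 6 mm thick and runs from x -52 to 58
- socket (a point): mouth of the rod socket, a round hole 9 mm wide straight down through the base; at x -39, y -52, z 22 mm in the carrier's frame. Two spring balls stand into it 8 to 14 mm above the bench and grip the rod: over about the last 12 mm of its way it no longer falls and needs a push of about 3 to 7 N
- tray_low: the lowest of the three stacked slide trays: white plastic, loose, 104 (x) x 80 (y) x 12 mm, 0.16 kg, with a solid lug 26 (x) x 24 (y) mm standing out of its -y side at the -x end, rod hole at x -39, y -52 mm. Origin: centre of the underside of the 104 x 80 part. Starts 4 to 12 mm short of each stop, turned up to 0.04 rad; home at z 22 mm
- tray_mid: the middle of the three stacked slide trays: white plastic, loose, 104 (x) x 80 (y) x 12 mm, 0.16 kg, with a solid lug 26 (x) x 24 (y) mm standing out of its -y side at the -x end, rod hole at x -39, y -52 mm. Origin: centre of the underside of the 104 x 80 part. Starts 4 to 12 mm short of each stop, turned up to 0.04 rad; home at z 34 mm
- tray_top: the top of the three stacked slide trays: white plastic, loose, 104 (x) x 80 (y) x 12 mm, 0.16 kg, with a solid lug 26 (x) x 24 (y) mm standing out of its -y side at the -x end, rod hole at x -39, y -52 mm. Origin: centre of the underside of the 104 x 80 part. Starts 4 to 12 mm short of each stop, turned up to 0.04 rad; home at z 46 mm
- tray_top_hole (a point): centre of the mouth of the top tray's lug hole, on the tray's upper face. The holes are 9 mm wide with a 1 mm chamfer on top. With the trays home the stack's top is 58 mm above the bench. About 1 to 3 N slide the stack; up to 15 N may be used against a stop or on the rod, 25 N is too hard
- rod: steel locking rod, 88 mm long, 0.06 kg, upright in its stand at the start. Origin: its tip, z up the rod. From the tip: a 5 mm taper from 4 to 8 mm wide, round shaft 8 mm wide to z 56, collar 18 mm wide to z 60, flat finger grip to z 88 mm, 12 mm thick along y, 28 mm wide along x. Home: tip 2 mm above the bench, collar's underside on the top tray
- rod_grip (a point): centre of the rod's flat finger grip, 74 mm above the tip; grip it across its 12 mm thickness (the rod's y)
- rod_stand: grey block 56 (x) x 80 (y) x 60 mm, fixed, left or right of the carrier; the rod stands in a 10 mm hole down its middle, collar on the block's top, tip 4 mm above the bench. Origin: centre of the underside
- jar: glass jar with a brass-coloured lid, 68 mm wide, 85 mm high; bystander. Origin: centre of the underside
- oil_bottle: small amber bottle, 28 mm wide, 60 mm high; bystander. Origin: centre of the underside
- spare_tray: a fourth slide tray of the same shape lying on the bench beyond the carrier, not part of the stack; bystander. Origin: centre of the underside
- forceps: steel forceps, 110 mm long, 9 mm high, lying on the bench near the robot; bystander. Origin: underside, mid-length
There are look-alikes about, which are no part of the job. Leave any brown or red look-alike of the tray_top alone. What is shaped like the tray_mid but orange is not meant.

How it is judged:
By the outcome, as a careful person would: the job done as asked, in the order asked, and still so for the second after the job is handed in, with the robot touching nothing.
It also fails if it takes over 72 s, if anything falls off the work surface, if the arm or the gripper's body presses on something with over 40 N, if the wrist force passes 120 N, or if a joint passes its speed limit or range.

ROBOT

A 6-joint arm with a two-finger parallel gripper is mounted at the origin on the work surface. World frame = base frame: x ahead of the robot, y to its left, z up, the work surface at z = 0. Lengths are in mm, angles in rad, forces in N, time in s.
With the tool pointing down it reaches from about 250 to 775 mm from the base axis. Payload 4 kg.
Tool frame: the origin (TCP) lies at the very end of the fingers, on their centre line; the grasp point (between the pads) lies bot.grip_depth behind it (bot.grip_depth is the distance from the TCP to the grasp point, in mm); y points along the fingers, z is the direction in which the jaws open and shut, and the axes are right-handed (so a half turn about y gives the same grasp; the last joint's range is limited). The gripper opens to 85 mm and grips with 20 to 120 N. Pads are 22 mm wide; open, the fingers measure 114 mm over their backs; the gripper's body (76 mm by 85 mm) begins 54 mm behind the grasp point. The pads swing forward as they close: fully open they stand 13 mm farther back than shut.
Start: joints at [1.035, 0.087, 1.371, -0, 1.684, -0.103], TCP at [230.688, 499.3, 231.341] pointing down, gripper open.
Joint ranges: [-3.1, 3.1], [-0.76, 2.03], [0.27, 2.55], [-1.08, 4.22], [0.17, 2.65], [-2.57, 2.57]. Speed limits (rad/s): [2.79, 2.79, 3.14, 3.14, 3.14, 3.14].

INTERFACE

Orientations are given as a unit quaternion [x, y, z, w].
In Python, from station import bot, get_image gives the robot as it stands.
- The arm moves only by the tool step_arm, never from a script. Its arguments are lists of equal length, an entry for each row: "angular": the turn, a rotation vector about the tool's x, y, z in units of 8 degrees (1.0 is 8 degrees), a list of three; "xyz": the shift along the tool's x, y, z in units of 30 mm (1.0 is 30 mm), a list of three; "jaw": the finger opening in mm, from 0 to 85.4. In form: {"angular": [[ax, ay, az], ...], "xyz": [[x, y, z], ...], "jaw": [jaw, ...]}. A call has 1 to 12 rows; each row is the pose to reach, as a shift and turn from the pose commanded when the call began, along the tool's axes at that moment; what a row does not reach only later rows make up. A row lasts 1/8 s, in which the tool goes at most 62.5 mm and 10.7 degrees, less where a joint would pass 70% of its speed; a pose out of reach is approached as far as the arm can. A call with a gripper value outside its range is refused whole. The fingers move at their own pace and stop on an object; "newtons" is the grip in N (left out, the last holds). Time passes only in rows, so rows that repeat a pose let the fingers close. It gives the time, the measured TCP pose, the force and the opening at its end, in the units of the state.
- bot.state(): the state, without advancing time (a new reading comes with each control period).
- get_image(name): name is "scene" or "top" or "wrist"; returns a dict with "image" (384x512x3 uint8, red, green, blue), "fx", "fy", "cx", "cy" (pixels), "R" (3x3) and "t" (3): a world point X has camera coordinates R X + t; the wrist camera has in their place "T_tool_cam" (4x4, takes a point from camera to tool coordinates, whose origin is the TCP and whose axes are the tool frame's). Camera axes: x right, y down, z forward; pixel columns grow to the right and rows downward; lengths in mm; the calibration is good to about 2 mm. A picture is of the moment at which its call begins: read the wrist's pose just before it. There is no depth.
- bot.sign_off(): hands the job in, once; it reports no verdict.
The state is a dict: "t": time; "q": joint angles; "joint_velocities": joint speeds; "effort": joint torques, N m; "position": TCP position; "orientation": TCP orientation; "wrist_force": force on the tool from outside, world axes, zero at the start; "torque": the same for the moment, N m; "grip_width": finger opening in mm.
Only numpy, scipy, OpenCV 4.12 (cv2) and the standard library are available. Lean on these libraries where they do the work, as an engineer would, in place of code of your own. Each camera call takes 0.05 s, during which the arm holds its last target.

## Working session

There is one attempt and no reset: what is moved stays moved. The work goes in short steps, Python scripts to look and compute and a tool call to move; the robot and the scene stay as the last step left them, time stands still between calls to the robot, and variables do not carry over. Pictures are saved under pics/ and viewed, and the job is handed in when it is done.

Besides the shell and the picture viewer there is one more tool, called after "Emit:" as name(argument=value, ...) on one line, values as JSON. step_arm: Moves the arm, as the interface text tells. Its arguments: {"type":"object","properties":{"angular":{"type":"array"},"xyz":{"type":"array"},"jaw":{"type":"array"},"newtons":{"type":"number"}},"required":["angular","xyz","jaw"]}

```bash
ls; mkdir -p pics; python3 - <<'E'
from station import bot,get_image
import cv2
print(bot.state(), bot.grip_depth)
for n in("scene","top","wrist"):
    d=get_image(n); cv2.imwrite(f"pics/{n}0.png",d["image"][:,:,::-1])
    print(n,{k:v for k,v in d.items() if k!="image"})
E
```

```text
pics
{'t': 0.0, 'q': array([ 1.03492809e+00,  8.79633684e-02,  1.37232109e+00, -1.77059239e-05,
        1.68363381e+00, -1.03064783e-01]), 'joint_velocities': array([-1.01491263e-03, -5.82271707e-04, -9.39752012e-04, -1.64375719e-03,
        7.55686077e-04, -8.40754050e-05]), 'effort': array([-5.17839162e-04, -3.51883471e+01, -3.13263524e+01, -3.28438437e-04,
        1.11208280e-02, -2.04603941e-05]), 'position': array([230.39863219, 498.8308691 , 230.10068106]), 'orientation': array([ 0.69139645, -0.15208052,  0.15157587, -0.68983129]), 'wrist_force': array([0.22487934, 0.38325587, 0.62117943]), 'torque': array([-0.09048979, -0.04350216, -0.05662873]), 'grip_width': 85.34700781964017} 18.700000000000003
scene {'fx': 484.8657522747307, 'fy': 484.8657522747307, 'cx': 265.53769178789025, 'cy': 192.74030582959892, 'R': array([[ 0.4064798 ,  0.91351583,  0.01621752],
       [ 0.71933655, -0.3090327 , -0.62213641],
       [-0.56331971,  0.26455174, -0.78274087]]), 't': array([-230.66013909, -321.05462832, 1517.51846252])}
top {'fx': 499.5038471680121, 'fy': 499.5038471680121, 'cx': 258.5784120728256, 'cy': 194.08966138963999, 'R': array([[-1.68822629e-04, -9.99640116e-01, -2.68255290e-02],
       [-9.93494936e-01,  3.22245282e-03, -1.13830698e-01],
       [ 1.13876176e-01,  2.66318100e-02, -9.93137938e-01]]), 't': array([  20.31943465,  541.9834977 , 1198.42540775])}
wrist {'fx': 317.40833915639325, 'fy': 317.40833915639325, 'cx': 253.51206243169156, 'cy': 191.0511091790238, 'T_tool_cam': array([[ 1.65403846e-04,  9.64026172e-01,  2.65807283e-01,
        -6.77881368e+01],
       [-4.78889271e-04, -2.65807180e-01,  9.64026096e-01,
        -1.41704981e+02],
       [ 9.99999872e-01, -2.86745880e-04,  4.17696262e-04,
         1.86022622e-01],
       [ 0.00000000e+00,  0.00000000e+00,  0.00000000e+00,
         1.00000000e+00]])}
```

View pics/scene0.png

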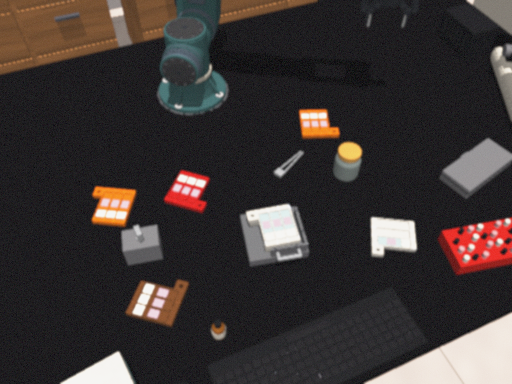

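View pics/top0.png

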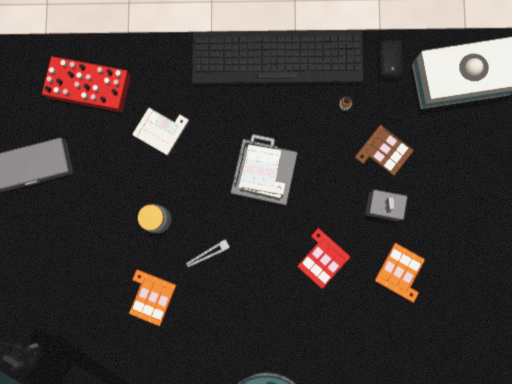

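View pics/wrist0.png

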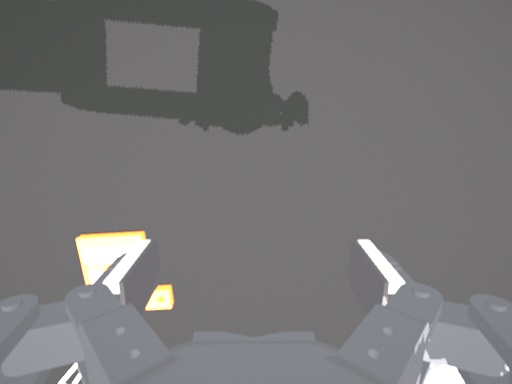

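```bash
python3 - <<'E'
import cv2
a=cv2.imread("pics/top0.png")[125:215,220:310]; cv2.imwrite("pics/top0c.png",cv2.resize(a,(600,600),interpolation=cv2.INTER_CUBIC))
a=cv2.imread("pics/scene0.png")[190:280,220:330]; cv2.imwrite("pics/scene0c.png",cv2.resize(a,(733,600),interpolation=cv2.INTER_CUBIC))
E
```

```text
(no output)
```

View pics/top0c.png

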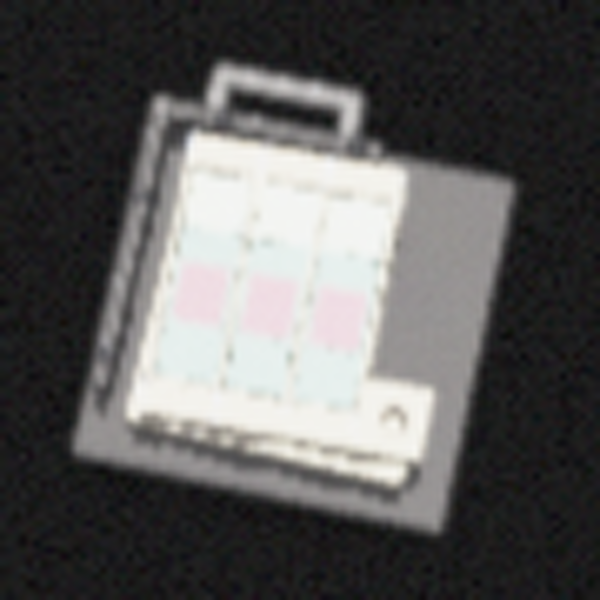

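View pics/scene0c.png

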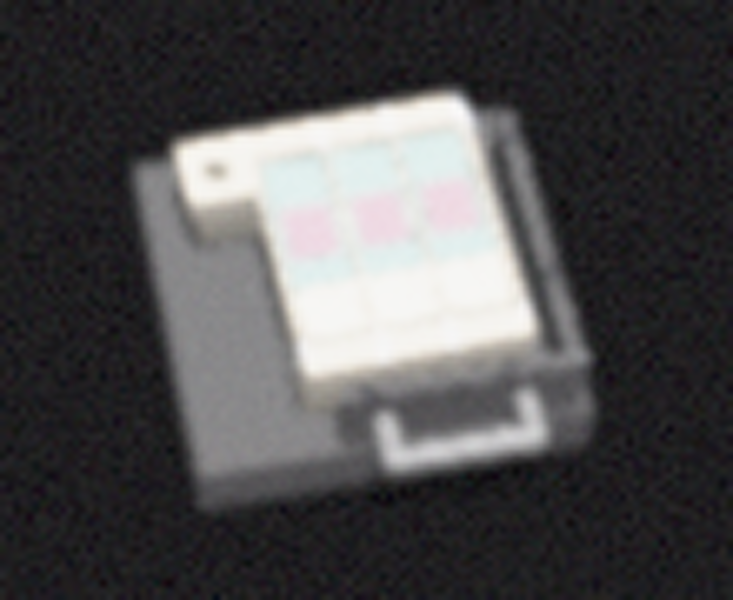

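```bash
cat > h.py <<'E'
from station import bot,get_image
import numpy as np, cv2
from scipy.spatial.transform import Rotation as Ro
def cast(d,px,z,pose=None):
    px=np.atleast_2d(np.array(px,float))
    r=np.c_[(px[:,0]-d["cx"])/d["fx"],(px[:,1]-d["cy"])/d["fy"],np.ones(len(px))]
    if "R" in d: R=d["R"].T; c=-R@d["t"]
    else:
        p,q=pose; T=d["T_tool_cam"]; Rt=Ro.from_quat(q).as_matrix()
        R=Rt@T[:3,:3]; c=Rt@T[:3,3]+p
    w=r@R.T
    return c+w*((np.reshape(z,(-1,1))-c[2])/w[:,2:])
def proj(d,X,pose=None):
    X=np.atleast_2d(X)
    if "R" in d: c=X@d["R"].T+d["t"]
    else:
        p,q=pose; T=d["T_tool_cam"]; Rt=Ro.from_quat(q).as_matrix()
        R=Rt@T[:3,:3]; o=Rt@T[:3,3]+p; c=(X-o)@R
    return np.c_[c[:,0]/c[:,2]*d["fx"]+d["cx"],c[:,1]/c[:,2]*d["fy"]+d["cy"]]
def wrist(name):
    s=bot.state(); d=get_image("wrist"); cv2.imwrite(f"pics/{name}.png",d["image"][:,:,::-1]); return d,(s["position"],s["orientation"])
def toolR(yaw):
    """tool z (jaw axis) at world angle yaw, y down"""
    z=np.array([np.cos(yaw),np.sin(yaw),0]); y=np.array([0,0,-1.]); return np.c_[np.cross(y,z),y,z]
def plan(pos,yaw,base=None):
    """step units to reach pos,jaw axis yaw, from current state (or base=(p,q))"""
    s=bot.state(); p,q=base or (s["position"],s["orientation"])
    R=Ro.from_quat(q).as_matrix(); best=None
    for y in (yaw,yaw+np.pi):
        rv=Ro.from_matrix(R.T@toolR(y)).as_rotvec()
        if best is None or np.linalg.norm(rv)<np.linalg.norm(best): best=rv
    print("angular",np.round(np.degrees(best)/8,3),"xyz",np.round(R.T@(np.array(pos)-p)/30,3))
E
python3 - <<'E'
from h import *
d=get_image("top")
f=lambda l:[(220+x/6.667-.5,125+y/6.667-.5) for x,y in l]
P=cast(d,f([(515,180),(443,533),(73,455)]),22);print(P)   # (60,-88),(-74,-88),(-74,50)
a=P[0]-P[1];print(np.degrees(np.arctan2(a[1],a[0])),np.linalg.norm(a)); a=P[2]-P[1];print(np.degrees(np.arctan2(a[1],a[0]))-90,np.linalg.norm(a))
print(cast(d,[(391,199)],92)); print(cast(d,f([(395,412)]),58))
s=bot.state();print(s["q"],Ro.from_quat(s["orientation"]).as_matrix())
E
```

```text
[[649.92392404 -75.81242025  22.        ]
 [517.09967783 -47.99732127  22.        ]
 [546.66130734  89.56666014  22.        ]]
-11.827552964484426 135.7054166650273
-12.128057227866393 140.7044381695048
[[ 522.58538169 -289.56069831   92.        ]]
[[557.68895759 -29.93682982  58.        ]]
[ 1.03489531e+00  8.76970590e-02  1.37165340e+00  9.11780375e-06
  1.68362368e+00 -1.03071340e-01] [[ 9.07782878e-01 -7.13198111e-04  4.19439790e-01]
 [-4.19440370e-01 -1.18318721e-03  9.07782119e-01]
 [-1.51152696e-04 -9.99999046e-01 -1.37322117e-03]]
```

```bash
python3 - <<'E'
from h import *
plan([610,15,150],np.radians(78))
E
```

```text
angular [ 0.01  -1.6   -0.002] xyz [18.25   2.696 -9.337]
```

Emit:
step_arm(angular=[[0,-1.6,0],[0,-1.6,0],[0,-1.6,0],[0,-1.6,0],[0,-1.6,0],[0,-1.6,0],[0,-1.6,0],[0,-1.6,0],[0,-1.6,0],[0,-1.6,0],[0,-1.6,0],[0,-1.6,0]], xyz=[[18.25,2.7,-9.33],[18.25,2.7,-9.33],[18.25,2.7,-9.33],[18.25,2.7,-9.33],[18.25,2.7,-9.33],[18.25,2.7,-9.33],[18.25,2.7,-9.33],[18.25,2.7,-9.33],[18.25,2.7,-9.33],[18.25,2.7,-9.33],[18.25,2.7,-9.33],[18.25,2.7,-9.33]], jaw=[85,85,85,85,85,85,85,85,85,85,85,85])

```text
t: 1.7
position: [610.0, 15.7, 149.7]
orientation: [-0.703, 0.075, -0.074, 0.703]
wrist_force: [-0.5, 0.5, 0.3]
grip_width: 84.9
```

```bash
python3 - <<'E'
from h import *
d,p=wrist("w1"); print(p,bot.state()["wrist_force"])
E
```

```text
(array([609.95478152,  15.667918  , 149.69556383]), array([-0.70299098,  0.07466094, -0.07355616,  0.70343366])) [-0.44619609  0.7073622  -0.70326918]
```

View pics/w1.png

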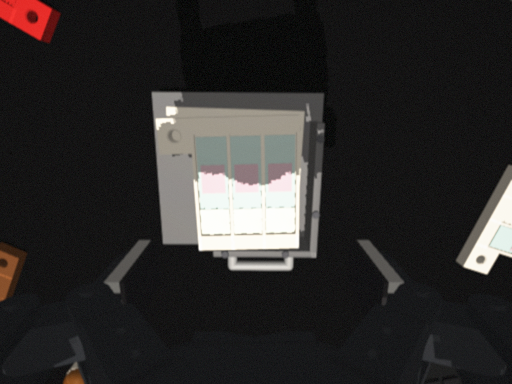

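```bash
python3 - <<'E'
import cv2,numpy as np
a=cv2.imread("pics/w1.png")[82:282,135:345]; a=(255*(a/255.)**.6).astype('uint8'); cv2.imwrite("pics/w1c.png",cv2.resize(a,(630,600),interpolation=cv2.INTER_CUBIC))
E
```

```text
(no output)
```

View pics/w1c.png

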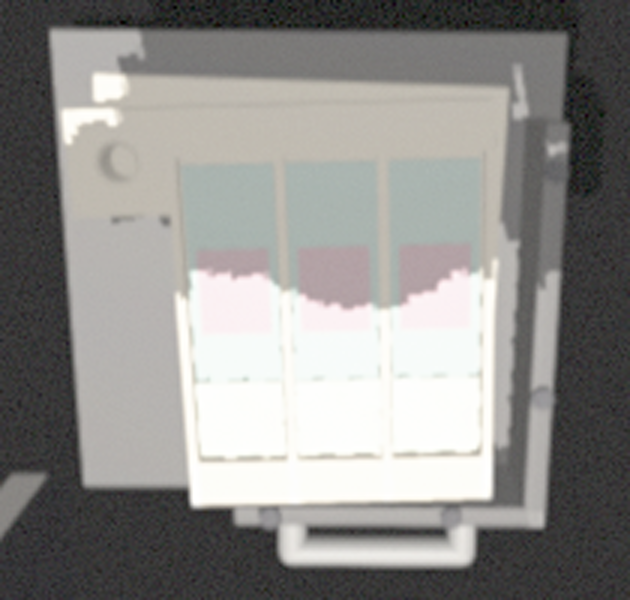

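```bash
python3 - <<'E'
from h import *
d=get_image("wrist");s=bot.state();p=(s["position"],s["orientation"])
f=lambda l:[(135+x/3-.33,82+y/3-.33) for x,y in l]
P=cast(d,f([(50,30),(567,33),(84,487)]),22);print(P)
M=np.array([[-74,-88],[-74,50],[60,-88.]])
# rigid fit
mc=M.mean(0);pc=P[:,:2].mean(0);H=(M-mc).T@(P[:,:2]-pc);U,S,V=np.linalg.svd(H);R=V.T@U.T
o=pc-R@mc;print("origin",o,"yaw",np.degrees(np.arctan2(R[1,0],R[0,0])),"res",P[:,:2]-(M@R.T+o))
Q=cast(d,f([(491,500),(192,507),(506,98),(63,110),(120,161)]),58)
print("top tray in carrier frame (+x+y)(+x-y)(-x+y)(lug-x)(hole)\n",(Q[:,:2]-o)@R)
Q=cast(d,f([(545,525),(525,506),(236,506)]),52); print("wall",(Q[:,:2]-o)@R)
E
```

```text
Traceback (most recent call last):
  File "h.py", line 9, in cast
    p,q=pose; T=d["T_tool_cam"]; Rt=Ro.from_quat(q).as_matrix()
    ^^^
TypeError: cannot unpack non-iterable NoneType object
```

```bash
python3 - <<'E'
from h import *
d=get_image("wrist");s=bot.state();p=(s["position"],s["orientation"])
f=lambda l:[(135+x/3-.33,82+y/3-.33) for x,y in l]
P=cast(d,f([(50,30),(567,33),(84,487)]),22,p);print(P)
M=np.array([[-74,-88],[-74,50],[60,-88.]])
# rigid fit
mc=M.mean(0);pc=P[:,:2].mean(0);H=(M-mc).T@(P[:,:2]-pc);U,S,V=np.linalg.svd(H);R=V.T@U.T
o=pc-R@mc;print("origin",o,"yaw",np.degrees(np.arctan2(R[1,0],R[0,0])),"res",P[:,:2]-(M@R.T+o))
Q=cast(d,f([(491,500),(192,507),(506,98),(63,110),(120,161)]),58,p)
print("top tray in carrier frame (+x+y)(+x-y)(-x+y)(lug-x)(hole)\n",(Q[:,:2]-o)@R)
Q=cast(d,f([(545,525),(525,506),(236,506)]),52,p); print("wall",(Q[:,:2]-o)@R)
E
```

```text
[[517.49655515 -48.10705131  22.        ]
 [547.19716072  89.02517639  22.        ]
 [649.21086139 -76.95603395  22.        ]]
origin [608.98989328  22.68651928] yaw -12.433724023831008 res [[-0.28166147 -0.79049895]
 [-0.29385723  1.57841981]
 [ 0.5755187  -0.78792087]]
top tray in carrier frame (+x+y)(+x-y)(-x+y)(lug-x)(hole)
 [[ 46.73811562  31.58780137]
 [ 49.51277478 -48.9147024 ]
 [-58.43497283  30.25244817]
 [-54.65073246 -76.0677251 ]
 [-42.642597   -63.06379203]]
wall [[ 57.0698482   47.91622201]
 [ 51.34225332  42.02866637]
 [ 52.05048298 -37.84844494]]
```

```bash
cat >> h.py <<'E'
O=np.array([609.,23.2]); YAW=np.radians(-12.2); RC=np.array([[np.cos(YAW),-np.sin(YAW)],[np.sin(YAW),np.cos(YAW)]])
def w(x,y,z): return np.r_[O+RC@np.array([x,y]),z]
def st():
    s=bot.state(); c=(s["position"][:2]-O)@RC; f=s["wrist_force"]
    print("t",round(s["t"],2),"carrier xy z",c.round(1),s["position"][2].round(1),"force c",((f[:2])@RC).round(2),f[2].round(2),"w",s["grip_width"].round(1))
E
python3 - <<'E'
from h import *
st(); plan(w(-92,-7,110),YAW+np.pi/2)
plan(w(-92,-7,25),YAW+np.pi/2)
E
```

```text
Traceback (most recent call last):
  File "h.py", line 37, in st
    print("t",round(s["t"],2),"carrier xy z",c.round(1),s["position"][2].round(1),"force c",((f[:2])@RC).round(2),f[2].round(2),"w",s["grip_width"].round(1))
                                                                                                                                    ^^^^^^^^^^^^^^^^^^^^^
AttributeError: 'float' object has no attribute 'round'
```

```bash
sed -i 's/s\["grip_width"\].round(1)/round(s["grip_width"],1)/' h.py
python3 - <<'E'
from h import *
st(); plan(w(-92,-7,110),YAW+np.pi/2)
plan(w(-92,-7,25),YAW+np.pi/2)
E
```

```text
t 1.85 carrier xy z [ 2.1 -6. ] 150.9 force c [-0.15 -0.07] 0.15 w 85.1
angular [-0.003  0.038  0.004] xyz [-3.139  1.362 -0.019]
angular [-0.003  0.038  0.004] xyz [-3.141  4.195 -0.02 ]
```

Emit:
step_arm(angular=[[0,0.04,0],[0,0.04,0],[0,0.04,0],[0,0.04,0],[0,0.04,0],[0,0.04,0]], xyz=[[-3.14,0.7,0],[-3.14,1.3,0],[-3.14,3.0,0],[-3.14,4.17,0],[-3.14,4.17,0],[-3.14,4.17,0]], jaw=[50,50,50,50,50,50])

```text
t: 2.6
position: [519.3, 35.7, 27.2]
orientation: [-0.703, 0.074, -0.077, 0.703]
wrist_force: [-0.0, -0.3, 0.1]
grip_width: 50.1
```

```bash
python3 - <<'E'
from h import *
st()
d,p=wrist("w2");st()
d=get_image("scene"); cv2.imwrite("pics/s2.png",cv2.resize(d["image"][150:300,190:390,::-1],(800,600)))
E
```

```text
t 2.6 carrier xy z [-90.3  -6.7] 27.2 force c [ 0.04 -0.35] 0.06 w 50.1
t 2.65 carrier xy z [-89.7  -6.7] 27.8 force c [-0.61 -0.26] 0.4 w 49.7
```

View pics/w2.png

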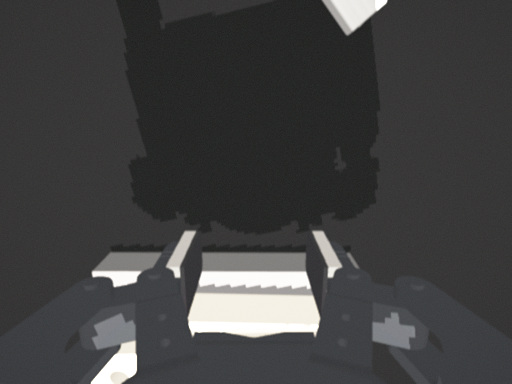

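View pics/s2.png

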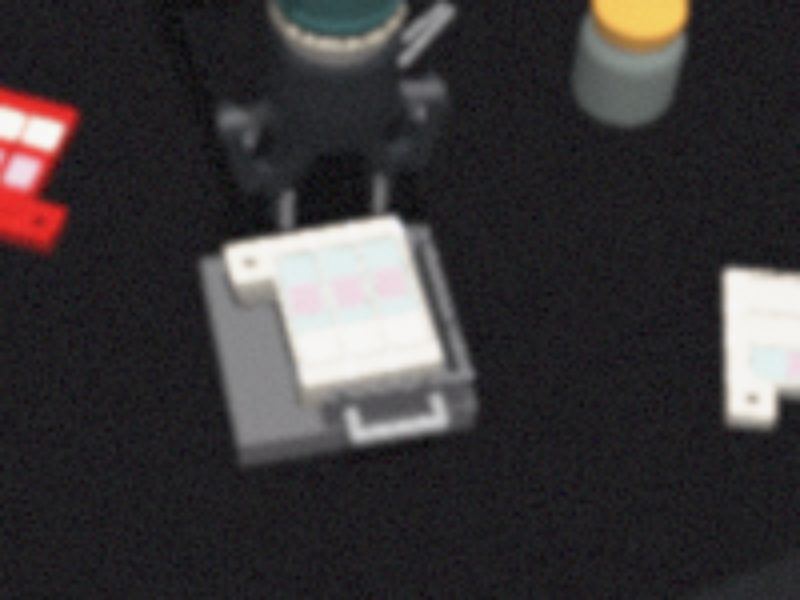

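Emit:
step_arm(angular=[[0,0,0],[0,0,0],[0,0,0],[0,0,0],[0,0,0]], xyz=[[0,0.1,0],[0.1,0.1,0],[0.2,0.1,0],[0.3,0.1,0],[0.4,0.1,0]], jaw=[50,50,50,50,50])

```text
t: 3.32
position: [530.1, 32.5, 22.2]
orientation: [-0.703, 0.076, -0.076, 0.703]
wrist_force: [-0.3, -0.5, -0.2]
grip_width: 49.8
```

Emit:
step_arm(angular=[[0,0,0],[0,0,0],[0,0,0]], xyz=[[0.07,0,0],[0.14,0,0],[0.2,0,0]], jaw=[50,50,50])

```text
t: 3.7
position: [535.9, 31.3, 22.2]
orientation: [-0.703, 0.076, -0.076, 0.703]
wrist_force: [0.4, -0.4, -0.3]
grip_width: 50.1
```

```bash
python3 - <<'E'
from h import *
st()
E
```

```text
t 3.7 carrier xy z [-73.2  -7.5] 22.2 force c [ 0.47 -0.28] -0.29 w 50.1
```

Emit:
step_arm(angular=[[0,0,0],[0,0,0],[0,0,0]], xyz=[[0.06,-0.05,0],[0.1,-0.05,0],[0.15,-0.05,0]], jaw=[50,50,50])

```text
t: 4.08
position: [539.7, 30.3, 23.6]
orientation: [0.703, -0.076, 0.075, -0.703]
wrist_force: [-2.4, -0.4, -0.4]
grip_width: 49.9
```

Emit:
step_arm(angular=[[0,0,0],[0,0,0]], xyz=[[0.05,0,0],[0.1,0,0]], jaw=[50,50])

```text
t: 4.32
position: [542.9, 29.9, 23.6]
orientation: [-0.703, 0.076, -0.076, 0.703]
wrist_force: [-2.3, 0.9, 0.2]
grip_width: 49.9
```

```bash
python3 - <<'E'
from h import *
st();
d,p=wrist("w3");st()
E
```

```text
t 4.33 carrier xy z [-66.   -7.4] 23.6 force c [-2.47  0.44] 0.18 w 49.9
t 4.38 carrier xy z [-65.7  -7.5] 23.6 force c [-1.87  0.45] -0.5 w 49.9
```

View pics/w3.png

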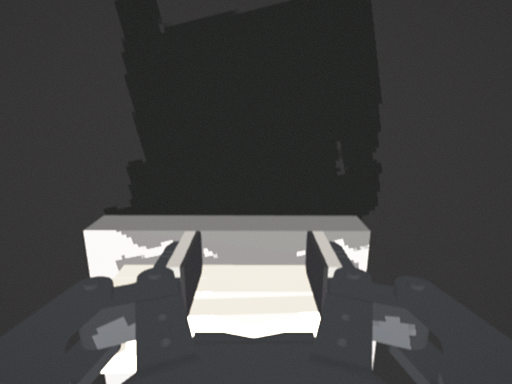

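Emit:
step_arm(angular=[[0,0,0],[0,0,0]], xyz=[[0.03,0,0],[0.06,0,0]], jaw=[50,50])

```text
t: 4.62
position: [544.7, 29.5, 23.6]
orientation: [-0.703, 0.076, -0.076, 0.703]
wrist_force: [-2.8, 0.9, -0.3]
grip_width: 50.1
```

Emit:
step_arm(angular=[[0,0,0],[0,0,0]], xyz=[[0.03,0,0],[0.03,0,0]], jaw=[50,50])

```text
t: 4.88
position: [545.8, 29.2, 23.6]
orientation: [-0.703, 0.076, -0.076, 0.703]
wrist_force: [-2.4, 0.2, -0.3]
grip_width: 50.2
```

Emit:
step_arm(angular=[[0,0,0],[0,0,0]], xyz=[[0.03,0,0],[0.03,0,0]], jaw=[50,50])

```text
t: 5.12
position: [546.1, 29.1, 23.6]
orientation: [-0.703, 0.076, -0.075, 0.703]
wrist_force: [-4.6, 1.1, 1.4]
grip_width: 50.2
```

Emit:
step_arm(angular=[[0,0,0],[0,0,0]], xyz=[[0.02,0,0],[0.02,0,0]], jaw=[50,50])

```text
t: 5.38
position: [546.1, 29.2, 23.6]
orientation: [-0.703, 0.077, -0.075, 0.703]
wrist_force: [-5.4, 1.0, 2.9]
grip_width: 49.8
```

```bash
python3 - <<'E'
from h import *
st()
plan(w(-100,-7,25),YAW+np.pi/2)
plan(w(-85,-7,110),YAW+np.pi/2)
plan(w(16,-85,110),YAW)
E
```

```text
t 5.38 carrier xy z [-62.7  -7.5] 23.6 force c [-5.48 -0.12] 2.85 w 49.8
angular [-0.    -0.014 -0.018] xyz [-1.243 -0.043  0.013]
angular [-0.    -0.014 -0.018] xyz [-0.75  -2.878  0.014]
angular [ 0.014 11.236 -0.015] xyz [ 2.621 -2.886 -2.579]
```

```bash
python3 - <<'E'
from h import *
print(bot.state()["q"].round(2))
p=w(-62.7,-7.5,23.6);q=Ro.from_matrix(toolR(YAW+np.pi/2)).as_quat()
plan(w(14,-75,110),YAW,(p,q)); plan(w(14,-75,24),YAW,(p,q))
E
```

```text
[-0.05  0.22  1.65  0.    1.28 -1.41]
angular [ 0.   11.25  0.  ] xyz [ 2.557 -2.88  -2.25 ]
angular [ 0.   11.25  0.  ] xyz [ 2.557 -0.013 -2.25 ]
```

Emit:
step_arm(angular=[[0,0,0],[0,0,0],[0,1.2,0],[0,2.5,0],[0,3.8,0],[0,5.1,0],[0,6.4,0],[0,7.7,0],[0,9,0],[0,10.3,0],[0,11.25,0],[0,11.25,0]], xyz=[[-0.6,0,0],[-0.6,-1.5,0],[-0.6,-2.9,0],[0,-2.9,-0.6],[0.6,-2.9,-1.2],[1.2,-2.9,-1.8],[1.8,-2.9,-2.25],[2.56,-2.9,-2.25],[2.56,-2.9,-2.25],[2.56,-2.9,-2.25],[2.56,-2.9,-2.25],[2.56,-2.9,-2.25]], jaw=[50,50,50,36,36,36,36,36,36,36,36,36])

```text
t: 6.88
position: [609.0, -54.1, 111.3]
orientation: [0.443, -0.549, 0.551, -0.444]
wrist_force: [0.3, -0.0, 0.5]
grip_width: 35.8
```

```bash
python3 - <<'E'
from h import *
st(); d,p=wrist("w4");print(p); plan(w(14,-75,24),YAW)
d=get_image("scene"); cv2.imwrite("pics/s4.png",cv2.resize(d["image"][150:300,190:390,::-1],(800,600)))
E
```

```text
t 6.88 carrier xy z [ 16.3 -75.5] 111.3 force c [0.27 0.05] 0.48 w 35.8
(array([609.01708692, -54.05025807, 111.32018448]), array([ 0.44321146, -0.54949039,  0.55141708, -0.44448072]))
angular [-0.019 -0.     0.002] xyz [-0.016  2.908 -0.077]
```

View pics/w4.png

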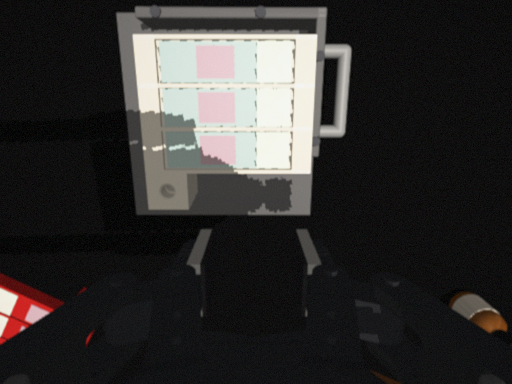

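View pics/s4.png

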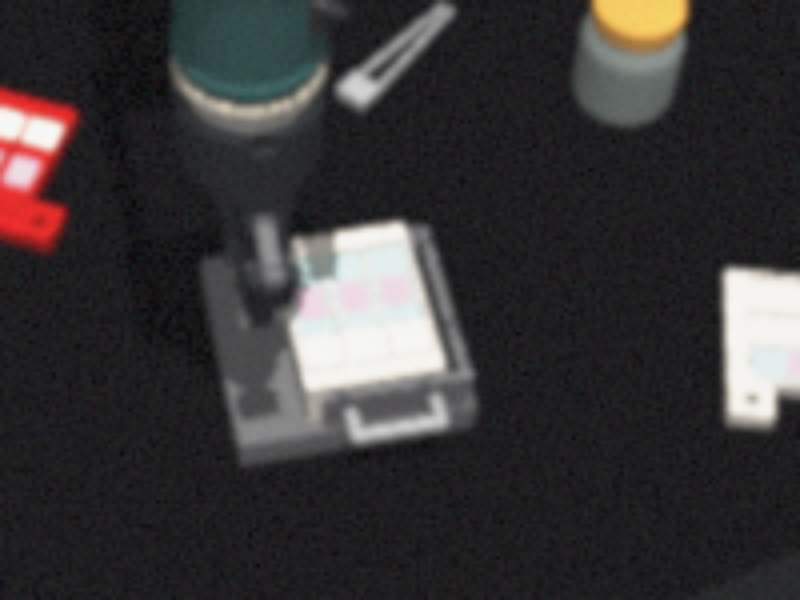

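Emit:
step_arm(angular=[[0,0,0],[0,0,0],[0,0,0],[0,0,0]], xyz=[[0,1.4,-0.05],[0,2.87,-0.05],[0,2.87,-0.05],[0,2.87,-0.05]], jaw=[36,36,36,36])

```text
t: 7.48
position: [606.6, -53.3, 24.8]
orientation: [0.444, -0.55, 0.551, -0.444]
wrist_force: [1.4, 0.6, 0.9]
grip_width: 36.4
```

Emit:
step_arm(angular=[[0,0,0],[0,0,0],[0,0,0],[0,0,0]], xyz=[[-0.1,0,0],[-0.2,0,0],[-0.3,0,0],[-0.35,0,0]], jaw=[36,36,36,36])

```text
t: 7.98
position: [608.7, -42.6, 24.7]
orientation: [0.444, -0.551, 0.551, -0.444]
wrist_force: [-1.0, 0.8, -0.2]
grip_width: 36.3
```

```bash
python3 - <<'E'
from h import *
st()
E
```

```text
t 7.97 carrier xy z [ 13.6 -64.4] 24.7 force c [-1.13  0.57] -0.17 w 36.3
```

Front of the fingers is at about y -53; trays are near. Continue in small steps.

Emit:
step_arm(angular=[[0,0,0],[0,0,0],[0,0,0]], xyz=[[-0.06,0,0],[-0.12,0,0],[-0.18,0,0]], jaw=[36,36,36])

```text
t: 8.35
position: [609.7, -37.9, 24.6]
orientation: [0.444, -0.551, 0.551, -0.443]
wrist_force: [-0.5, -1.1, 0.4]
grip_width: 36.1
```

Emit:
step_arm(angular=[[0,0,0],[0,0,0]], xyz=[[-0.05,0,0],[-0.1,0,0]], jaw=[36,36])

```text
t: 8.6
position: [610.3, -35.0, 24.6]
orientation: [0.444, -0.551, 0.551, -0.443]
wrist_force: [-0.2, -2.2, 1.0]
grip_width: 36.1
```

Emit:
step_arm(angular=[[0,0,0],[0,0,0]], xyz=[[-0.04,0,0],[-0.07,0,0]], jaw=[36,36])

```text
t: 8.85
position: [610.9, -32.6, 24.6]
orientation: [0.443, -0.551, 0.551, -0.443]
wrist_force: [-0.5, -2.2, 0.7]
grip_width: 36.2
```

```bash
python3 - <<'E'
from h import *
st()
E
```

```text
t 8.85 carrier xy z [ 13.6 -54.2] 24.6 force c [-0.03 -2.26] 0.66 w 36.2
```

Emit:
step_arm(angular=[[0,0,0],[0,0,0]], xyz=[[-0.03,0,0],[-0.06,0,0]], jaw=[36,36])

```text
t: 9.1
position: [611.2, -30.9, 24.6]
orientation: [-0.443, 0.551, -0.551, 0.443]
wrist_force: [0.3, -1.7, 0.3]
grip_width: 36.1
```

Emit:
step_arm(angular=[[0,0,0],[0,0,0]], xyz=[[-0.03,0,0],[-0.03,0,0]], jaw=[36,36])

```text
t: 9.35
position: [611.3, -30.5, 24.6]
orientation: [0.444, -0.551, 0.551, -0.443]
wrist_force: [-1.5, -3.4, 0.3]
grip_width: 35.7
```

Emit:
step_arm(angular=[[0,0,0],[0,0,0]], xyz=[[-0.03,0,0],[-0.03,0,0]], jaw=[36,36])

```text
t: 9.6
position: [611.2, -30.5, 24.6]
orientation: [0.444, -0.55, 0.551, -0.443]
wrist_force: [-2.3, -5.9, 1.3]
grip_width: 36.0
```

Emit:
step_arm(angular=[[0,0,0],[0,0,0]], xyz=[[-0.03,0,0],[-0.03,0,0]], jaw=[36,36])

```text
t: 9.85
position: [611.2, -30.5, 24.7]
orientation: [0.444, -0.55, 0.552, -0.442]
wrist_force: [-2.6, -7.7, 1.5]
grip_width: 36.2
```

```bash
python3 - <<'E'
from h import *
st(); s=bot.state();p=w(13.5,-51.9,24.6);q=Ro.from_matrix(toolR(YAW)).as_quat()
plan(w(-90,-65,110),YAW+np.pi/2,(p,q))
print(s["torque"])
E
```

```text
t 9.85 carrier xy z [ 13.5 -52. ] 24.7 force c [-0.91 -8.04] 1.5 w 36.2
angular [  0.   -11.25   0.  ] xyz [ 0.437 -2.847 -3.45 ]
[-1.20339919  0.38205076  0.00433499]
```

Emit:
step_arm(angular=[[0,0,0],[0,0,0],[0,0,0],[0,0,0],[0,0,0]], xyz=[[0.5,0,0],[0.77,-0.8,0],[0.77,-2.87,0],[0.77,-2.87,0],[0.77,-2.87,0]], jaw=[36,36,36,36,36])

```text
t: 10.48
position: [607.1, -50.6, 111.1]
orientation: [0.443, -0.551, 0.551, -0.444]
wrist_force: [-0.4, 0.6, -0.6]
grip_width: 36.1
```

```bash
python3 - <<'E'
from h import *
st(); d,p=wrist("w5");print(p)
a=d["image"][0:230,110:360,::-1]; a=(255*(a/255.)**.6).astype('uint8'); cv2.imwrite("pics/w5c.png",cv2.resize(a,(650,598),interpolation=cv2.INTER_CUBIC))
E
```

```text
t 10.47 carrier xy z [ 13.7 -72.5] 111.1 force c [-0.53  0.54] -0.56 w 36.1
(array([607.10747935, -50.55992907, 111.14478897]), array([ 0.44287372, -0.55069982,  0.55075036, -0.44414706]))
```

View pics/w5c.png

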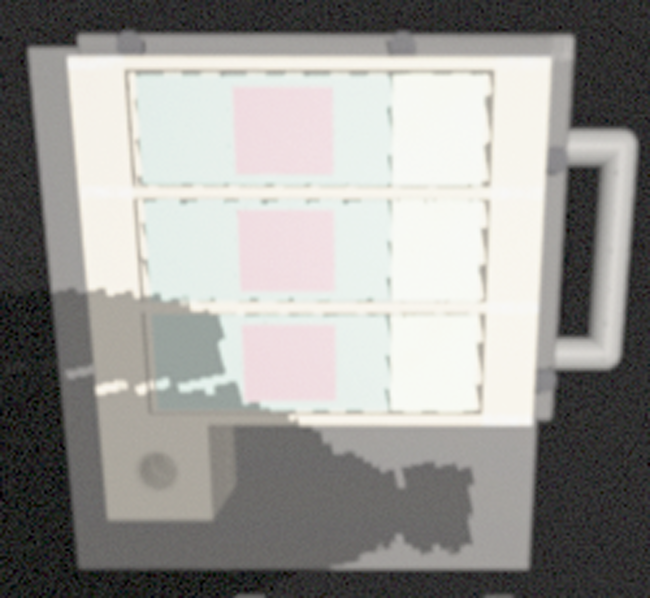

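```bash
python3 - <<'E'
from h import *
d=get_image("wrist");s=bot.state();p=(s["position"],s["orientation"])
f=lambda l:[(110+x/2.6-.3,y/2.6-.3) for x,y in l]
Q=cast(d,f([(157,470),(551,56),(68,56),(533,424),(107,520),(212,520)]),58,p);print(((Q[:,:2]-O)@RC).round(1))
print("hole world",Q[0])
Q=cast(d,f([(30,47),(80,570),(530,570)]),22,p);print(((Q[:,:2]-O)@RC).round(1))
plan(w(-88,-8,112),YAW+np.pi/2,(w(13.5,-72.5,111),Ro.from_matrix(toolR(YAW)).as_quat()))
E
```

```text
[[-40.2 -51.2]
 [ 49.4  38.5]
 [-52.6  38.7]
 [ 49.5 -40.2]
 [-53.3 -63.7]
 [-27.7 -63.7]]
hole world [558.89077891 -18.32994145  58.        ]
[[-74.   49. ]
 [-74.9 -90. ]
 [ 57.7 -90.2]]
angular [  0.   -11.25   0.  ] xyz [-2.15  -0.033 -3.383]
```

Emit:
step_arm(angular=[[0,-1.3,0],[0,-2.6,0],[0,-3.9,0],[0,-5.2,0],[0,-6.5,0],[0,-7.8,0],[0,-9.1,0],[0,-10.4,0],[0,-11.25,0],[0,-11.25,0],[0,-11.25,0],[0,-11.25,0]], xyz=[[0,0,-0.6],[0,0,-1.4],[-0.5,0,-2.2],[-1,0,-3],[-1.5,0,-3.4],[-2.15,0,-3.4],[-2.15,0,-3.4],[-2.15,0,-3.4],[-2.15,0,-3.4],[-2.15,1.4,-3.4],[-2.15,2.87,-3.4],[-2.15,2.87,-3.4]], jaw=[50,50,50,50,50,50,50,50,50,50,50,50])

```text
t: 12.08
position: [516.0, 34.3, 19.1]
orientation: [0.703, -0.08, 0.071, -0.703]
wrist_force: [-0.0, 1.0, -0.3]
grip_width: 50.1
```

```bash
python3 - <<'E'
from h import *
st(); print(np.degrees(YAW+np.pi/2)); R=Ro.from_quat(bot.state()["orientation"]).as_matrix(); print(np.degrees(np.arctan2(R[1,2],R[0,2])))
E
```

```text
t 12.07 carrier xy z [-93.2  -8.8] 19.1 force c [-0.25  0.97] -0.31 w 50.1
77.8
77.68756971347035
```

Emit:
step_arm(angular=[[0,0,0],[0,0,0],[0,0,0]], xyz=[[0,0,0],[0,0,0],[0,0,0]], jaw=[50,50,50])

```text
t: 12.45
position: [522.3, 33.9, 26.5]
orientation: [-0.703, 0.075, -0.077, 0.703]
wrist_force: [-0.3, -0.5, 0.3]
grip_width: 49.9
```

Emit:
step_arm(angular=[[0,0,0],[0,0,0],[0,0,0],[0,0,0],[0,0,0],[0,0,0]], xyz=[[0.2,0.04,0],[0.4,0.04,0],[0.55,0.04,0],[0.65,0.04,0],[0.72,0.04,0],[0.72,0.04,0]], jaw=[50,50,50,50,50,50])

```text
t: 13.2
position: [542.1, 29.3, 23.3]
orientation: [-0.703, 0.076, -0.076, 0.703]
wrist_force: [0.3, 0.2, -1.0]
grip_width: 50.2
```

Emit:
step_arm(angular=[[0,0,0],[0,0,0]], xyz=[[0.04,0,0],[0.08,0,0]], jaw=[50,50])

```text
t: 13.45
position: [544.4, 28.8, 23.4]
orientation: [-0.703, 0.076, -0.076, 0.703]
wrist_force: [0.2, 0.2, -0.4]
grip_width: 50.1
```

Emit:
step_arm(angular=[[0,0,0],[0,0,0]], xyz=[[0.03,0,0],[0.03,0,0]], jaw=[50,50])

```text
t: 13.7
position: [545.4, 28.6, 23.5]
orientation: [-0.703, 0.076, -0.076, 0.703]
wrist_force: [0.3, 0.1, 0.9]
grip_width: 50.1
```

Emit:
step_arm(angular=[[0,0,0],[0,0,0]], xyz=[[0.03,0,0],[0.03,0,0]], jaw=[50,50])

```text
t: 13.95
position: [545.9, 28.5, 23.3]
orientation: [-0.703, 0.076, -0.076, 0.703]
wrist_force: [-0.6, 0.8, 0.7]
grip_width: 50.2
```

Emit:
step_arm(angular=[[0,0,0],[0,0,0]], xyz=[[0.03,0,0],[0.03,0,0]], jaw=[50,50])

```text
t: 14.2
position: [546.0, 28.5, 23.2]
orientation: [-0.703, 0.077, -0.075, 0.703]
wrist_force: [-4.6, 0.9, 2.1]
grip_width: 50.1
```

Emit:
step_arm(angular=[[0,0,0],[0,0,0]], xyz=[[0.04,0,0],[0.04,0,0]], jaw=[50,50])

```text
t: 14.45
position: [545.9, 28.5, 22.9]
orientation: [-0.703, 0.078, -0.074, 0.703]
wrist_force: [-8.9, 1.3, 4.7]
grip_width: 50.1
```

Emit:
step_arm(angular=[[0,0,0],[0,0,0]], xyz=[[0.03,0,0],[0.03,0,0]], jaw=[50,50])

```text
t: 14.7
position: [545.9, 28.5, 22.7]
orientation: [-0.703, 0.079, -0.073, 0.703]
wrist_force: [-9.9, 1.4, 5.8]
grip_width: 50.1
```

```bash
python3 - <<'E'
from h import *
st(); q=Ro.from_matrix(toolR(YAW+np.pi/2)).as_quat(); p=bot.state()["position"]
plan([557,-297,150],YAW+np.pi/2,(p,q)); print(bot.state()["q"].round(2))
E
```

```text
t 14.7 carrier xy z [-62.8  -8.2] 22.7 force c [-9.94 -0.7 ] 5.83 w 50.1
angular [ 0. -0.  0.] xyz [  2.655  -4.243 -10.525]
[-0.05  0.22  1.65  0.    1.28 -1.41]
```

Emit:
step_arm(angular=[[0,0,0],[0,0,0],[0,0,0],[0,0,0],[0,0,0],[0,0,0],[0,0,0],[0,0,0],[0,0,0],[0,0,0],[0,0,0],[0,0,0]], xyz=[[-0.5,0,0],[-0.7,-1.5,0],[-0.7,-3.2,0],[-0.5,-4.25,-1],[0,-4.25,-2.8],[0.5,-4.25,-4.7],[1,-4.25,-6.6],[2,-4.25,-8.5],[2.65,-4.25,-10.5],[2.65,-4.25,-10.5],[2.65,-4.25,-10.5],[2.65,-4.25,-10.5]], jaw=[50,50,50,60,60,60,60,60,60,60,60,60])

```text
t: 16.2
position: [559.8, -295.5, 151.2]
orientation: [-0.703, 0.075, -0.076, 0.703]
wrist_force: [-0.7, 0.1, -1.0]
grip_width: 60.1
```

```bash
python3 - <<'E'
from h import *
st(); d,p=wrist("w6");print(p)
E
```

```text
t 16.2 carrier xy z [  19.3 -321.9] 151.2 force c [-0.75 -0.02] -1.01 w 60.1
(array([ 559.82347712, -295.53759038,  151.21787359]), array([-0.70306418,  0.07499629, -0.07556816,  0.70311149]))
```

View pics/w6.png

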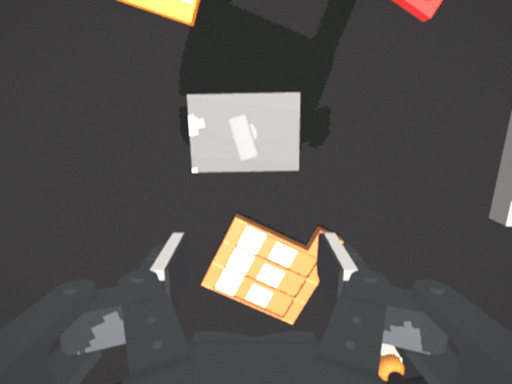

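```bash
python3 - <<'E'
import cv2
a=cv2.imread("pics/w6.png")[85:180,180:310]; cv2.imwrite("pics/w6c.png",cv2.resize(a,(780,570),interpolation=cv2.INTER_CUBIC))
E
```

```text
(no output)
```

View pics/w6c.png

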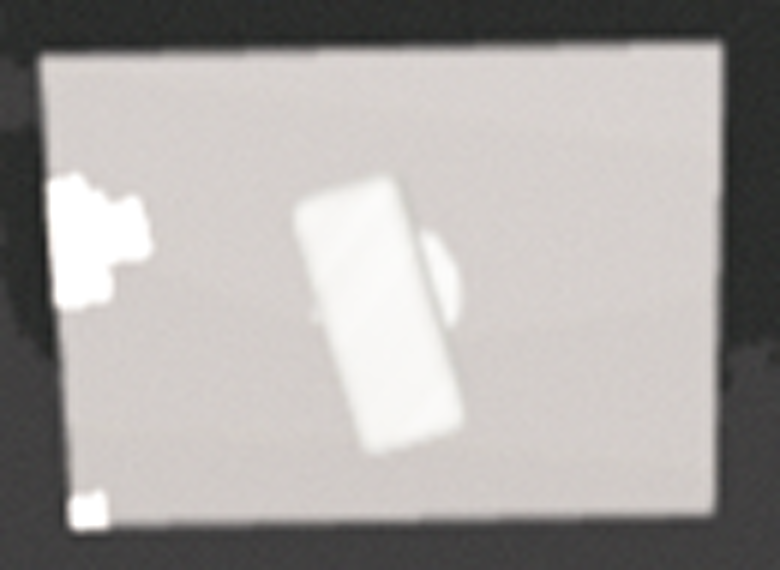

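```bash
python3 - <<'E'
from h import *
d=get_image("wrist");s=bot.state();p=(s["position"],s["orientation"])
f=lambda l:[(180+x/6-.4,85+y/6-.4) for x,y in l]
Q=cast(d,f([(294,207),(395,176),(464,424),(370,455)]),92,p);print(Q.round(1),Q.mean(0))
a=(Q[2]+Q[3]-Q[0]-Q[1])/2;b=(Q[1]+Q[2]-Q[0]-Q[3])/2
for v in(a,b):print(np.linalg.norm(v),np.degrees(np.arctan2(v[1],v[0])))
S=cast(d,f([(40,55),(722,42),(715,514),(70,528)]),60,p);print(S.round(1),S.mean(0))
for v in(S[1]-S[0],S[2]-S[3],S[3]-S[0],S[2]-S[1]):print(np.linalg.norm(v),np.degrees(np.arctan2(v[1],v[0])))
print(s["q"].round(2))
E
```

```text
[[ 499.6 -297.8   92. ]
 [ 498.8 -286.9   92. ]
 [ 525.3 -285.3   92. ]
 [ 526.5 -295.8   92. ]] [ 512.56437274 -291.47073632   92.        ]
26.750423127948174 3.7573749708224757
10.717449784422985 95.2500490193285
[[ 477.4 -325.5   60. ]
 [ 492.9 -247.2   60. ]
 [ 548.1 -257.8   60. ]
 [ 532.8 -336.9   60. ]] [ 512.76868954 -291.87446148   60.        ]
79.76905806721726 78.83039792159504
80.53901036848124 79.05139397791426
56.524679404570115 -11.650812473748438
56.212810987301715 -10.869299979750133
[-0.58  0.3   1.28  0.    1.56 -1.93]
```

```bash
python3 - <<'E'
from h import *
plan([512.7,-291.6,110],np.radians(94.5));plan([512.7,-291.6,67],np.radians(94.5))
E
```

```text
angular [ 1.000e-03 -2.088e+00  5.000e-03] xyz [-1.565  1.378 -0.207]
angular [ 1.000e-03 -2.088e+00  5.000e-03] xyz [-1.566  2.811 -0.207]
```

Emit:
step_arm(angular=[[0,-1,0],[0,-2.09,0],[0,-2.09,0],[0,-2.09,0],[0,-2.09,0]], xyz=[[-1,0.8,-0.2],[-1.57,1.4,-0.2],[-1.57,1.4,-0.2],[-1.57,1.4,-0.2],[-1.57,1.4,-0.2]], jaw=[40,40,40,40,40])

```text
t: 16.92
position: [513.7, -293.1, 110.4]
orientation: [0.707, 0.028, -0.026, -0.706]
wrist_force: [-0.6, -0.2, 0.7]
grip_width: 40.3
```

```bash
python3 - <<'E'
from h import *
plan([512.7,-291.6,67],np.radians(94.5));st()
d,p=wrist("w7")
E
```

```text
angular [ 0.013 -0.015  0.018] xyz [-0.034  1.447  0.054]
t 16.93 carrier xy z [ -26.3 -329.3] 110.4 force c [-0.52 -0.28] 0.68 w 40.3
```

View pics/w7.png

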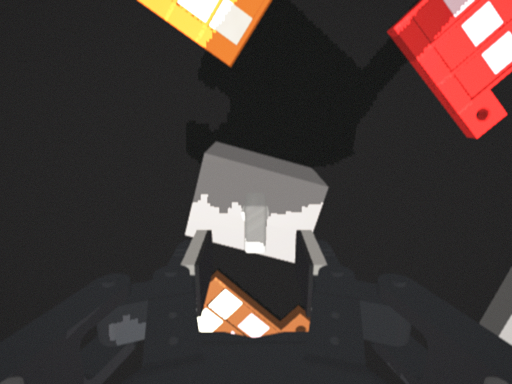

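Emit:
step_arm(angular=[[0,0,0],[0,0,0],[0,0,0],[0,0,0]], xyz=[[-0.03,0.8,0.03],[-0.03,1.43,0.03],[-0.03,1.43,0.03],[-0.03,1.43,0.03]], jaw=[40,40,40,40])

```text
t: 17.48
position: [511.7, -292.1, 66.5]
orientation: [0.707, 0.027, -0.027, -0.706]
wrist_force: [-0.2, -0.2, -0.3]
grip_width: 39.7
```

```bash
python3 - <<'E'
from h import *
st()
E
```

```text
t 17.48 carrier xy z [ -28.4 -328.8] 66.5 force c [-0.13 -0.21] -0.31 w 39.7
```

Emit:
step_arm(angular=[[0,0,0],[0,0,0],[0,0,0],[0,0,0],[0,0,0],[0,0,0]], xyz=[[0.03,0,0],[0.03,0,0],[0.03,0,0],[0.03,0,0],[0.03,0,0],[0.03,0,0]], jaw=[25,14,8,8,8,8], newtons=40)

```text
t: 18.23
position: [512.7, -292.1, 66.9]
orientation: [0.707, 0.028, -0.027, -0.706]
wrist_force: [0.5, 0.5, 5.6]
grip_width: 11.0
```

```bash
python3 - <<'E'
from h import *
st();s=bot.state();print(s["position"],s["torque"],s["q"].round(2))
E
```

```text
t 18.23 carrier xy z [ -27.5 -328.6] 66.9 force c [0.37 0.64] 5.59 w 11.0
[ 512.70397113 -292.1244389    66.89211901] [ 0.00825585  0.00636743 -0.0295214 ] [-0.61  0.26  1.5   0.    1.38 -2.26]
```

Emit:
step_arm(angular=[[0,0,0],[0,0,0],[0,0,0],[0,0,0],[0,0,0]], xyz=[[0,-0.5,0],[0,-1.5,0],[0,-2.8,0],[0,-2.8,0],[0,-2.8,0]], jaw=[8,8,8,8,8], newtons=60)

```text
t: 18.85
position: [511.5, -291.3, 149.1]
orientation: [-0.706, -0.027, 0.028, 0.707]
wrist_force: [0.5, 0.4, -1.2]
grip_width: 10.9
```

```bash
python3 - <<'E'
from h import *
st();s=bot.state();print(s["position"])
d,p=wrist("w8")
d=get_image("scene"); cv2.imwrite("pics/s8.png",cv2.resize(d["image"][150:300,90:290,::-1],(800,600)))
# hole TCP target: 
print(w(-38.7,-53,0), w(-38.8,-52.3,0))
plan(w(-38.7,-52.7,150),np.radians(94.5))
E
```

```text
t 18.85 carrier xy z [ -28.8 -328. ] 149.1 force c [0.37 0.47] -1.22 w 10.9
[ 511.5271455  -291.33939722  149.09964643]
[559.97379068 -20.42477277   0.        ] [560.02397645 -19.71944917   0.        ]
angular [-0.02  -0.012 -0.023] xyz [ 2.318 -0.054  8.88 ]
```

View pics/w8.png

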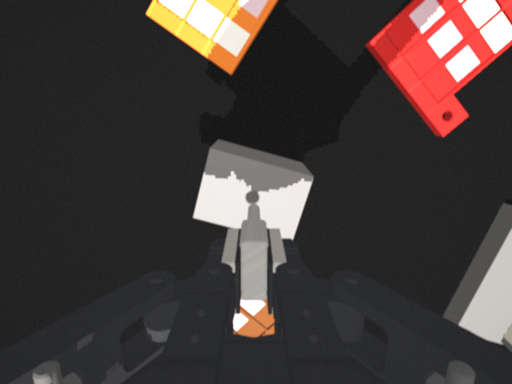

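View pics/s8.png

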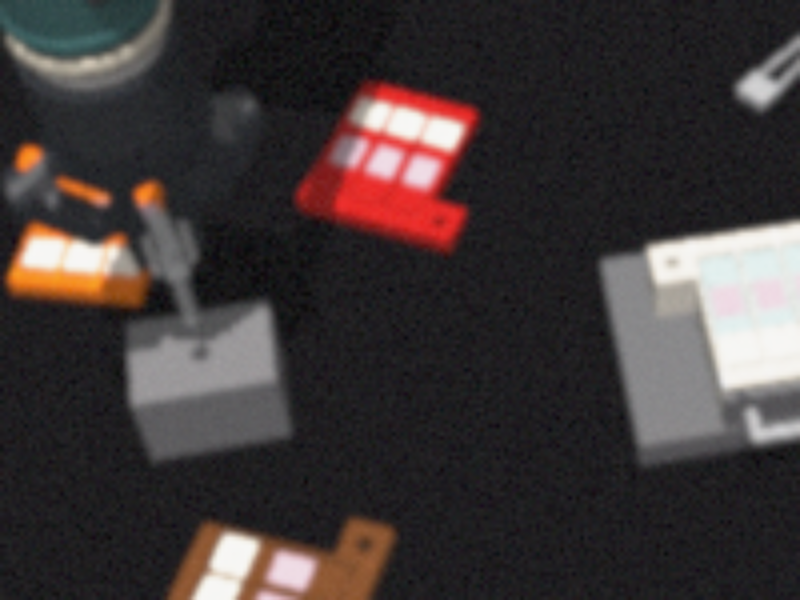

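Emit:
step_arm(angular=[[0,0,0],[0,0,0],[0,0,0],[0,0,0],[0,0,0],[0,0,0],[0,0,0],[0,0,0],[0,0,0]], xyz=[[0.4,0,1.5],[0.8,0,3],[1.2,0,4.5],[1.6,0,6],[2,0,7.5],[2.31,0,8.88],[2.31,0,8.88],[2.31,0,8.88],[2.31,0,8.88]], jaw=[8,8,8,8,8,8,8,8,8])

```text
t: 20.08
position: [560.5, -22.0, 149.4]
orientation: [0.707, 0.026, -0.027, -0.707]
wrist_force: [-0.2, -0.8, -0.3]
grip_width: 11.0
```

```bash
python3 - <<'E'
from h import *
st();s=bot.state();print(s["position"])
d,p=wrist("w9")
a=np.hstack([cv2.imread(f"pics/w{i}.png")[160:260,205:305] for i in (8,9)]); a=(255*(a/255.)**.6).astype('uint8')
cv2.imwrite("pics/w9c.png",cv2.resize(a,(800,400),interpolation=cv2.INTER_CUBIC))
E
```

```text
t 20.07 carrier xy z [-37.9 -54.4] 149.4 force c [ 0.   -0.78] -0.35 w 11.0
[560.46620898 -22.00225186 149.37482961]
```

View pics/w9.png

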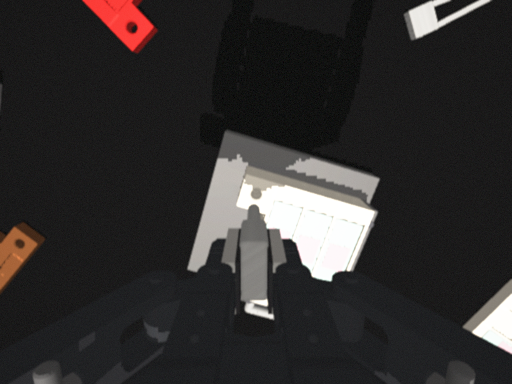

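View pics/w9c.png

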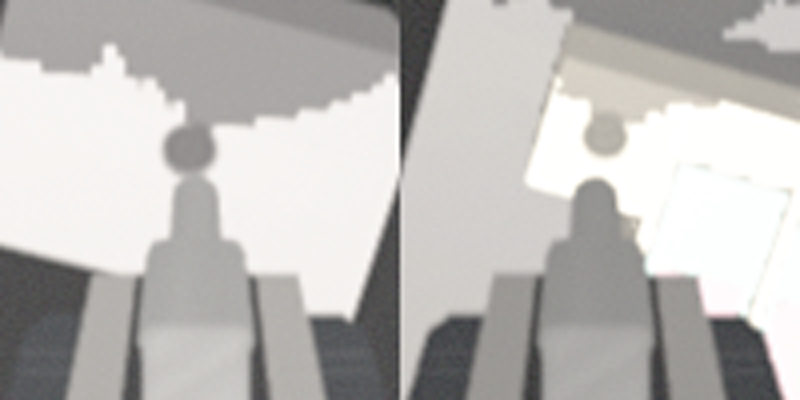

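```bash
python3 - <<'E'
from h import *
d=get_image("wrist"); q=Ro.from_matrix(toolR(np.radians(94.5))).as_quat()
p=(np.array([0,0,149.5]),q); R=Ro.from_quat(q).as_matrix()
a=cast(d,[(252.3-.4,197-.4)],60,p)[0]; b=cast(d,[(256-.4,193.5-.4)],58,p)[0]
print("stand hole rel tool",R.T@a,"lug hole",R.T@b,"move tool mm",R.T@(b-a), "/30",(R.T@(b-a)/30).round(3)); print((b-a))
E
```

```text
stand hole rel tool [  0.54858472 -60.          -0.70513323] lug hole [ -1.64690027 -58.           2.11360166] move tool mm [-2.19548499  2.          2.81873489] /30 [-0.073  0.067  0.094]
[-2.40987244  2.63778991 -2.        ]
```

Emit:
step_arm(angular=[[0,0,0],[0,0,0],[0,0,0],[0,0,0]], xyz=[[-0.03,0.3,0.06],[-0.03,0.65,0.06],[-0.03,0.65,0.06],[-0.03,0.65,0.06]], jaw=[8,8,8,8])

```text
t: 20.68
position: [559.8, -19.2, 130.3]
orientation: [-0.707, -0.027, 0.027, 0.707]
wrist_force: [-0.8, 0.3, 0.3]
grip_width: 10.9
```

Emit:
step_arm(angular=[[0,0,0],[0,0,0],[0,0,0]], xyz=[[0,0,0],[0,0,0],[0,0,0]], jaw=[8,8,8])

```text
t: 21.05
position: [560.0, -19.2, 130.8]
orientation: [-0.707, -0.027, 0.027, 0.707]
wrist_force: [-1.2, -0.8, -0.9]
grip_width: 10.6
```

```bash
python3 - <<'E'
from h import *
s=bot.state();print(s["position"],s["joint_velocities"].round(3))
d,p=wrist("w10");print(bot.state()["position"])
a=cv2.imread("pics/w10.png")[150:270,190:310]; a=(255*(a/255.)**.6).astype('uint8')
cv2.imwrite("pics/w10c.png",cv2.resize(a,(600,600),interpolation=cv2.INTER_CUBIC))
E
```

```text
[559.98678989 -19.16776248 130.76394807] [ 0.    -0.     0.001 -0.001 -0.001 -0.001]
[559.91455769 -19.18430251 130.69099721]
```

View pics/w10c.png

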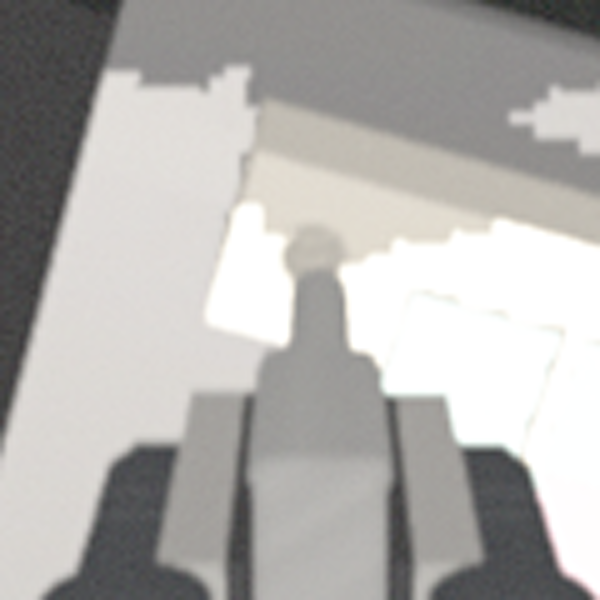

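```bash
python3 - <<'E'
from h import *
d=get_image("wrist"); s=bot.state(); p=(s["position"],s["orientation"])
b=cast(d,[(190+314/5-.4,150+251/5-.4)],58,p)[0]; R=Ro.from_quat(p[1]).as_matrix()
# rod tip expected straight below tcp at 63
print(p[0],b, "hole rel tool",R.T@(b-p[0]))
print(proj(d,p[0]+R@np.array([0,63,0]),p), proj(d,p[0]+R@np.array([0,0,0]),p))
E
```

```text
[559.90068881 -19.12715534 130.65115687] [557.88495123 -19.54639574  58.        ] hole rel tool [-2.06353146 72.65053565 -0.26657681]
[[252.749457   206.87162116]] [[252.46068428 247.49025337]]
```

Emit:
step_arm(angular=[[0,0,0],[0,0,0],[0,0,0],[0,0,0],[0,0,0]], xyz=[[-0.04,0.05,-0.025],[-0.04,0.15,-0.025],[-0.04,0.25,-0.025],[-0.04,0.33,-0.025],[-0.04,0.33,-0.025]], jaw=[8,8,8,8,8])

```text
t: 21.78
position: [558.5, -20.0, 120.2]
orientation: [-0.707, -0.027, 0.027, 0.707]
wrist_force: [-0.6, 0.2, -0.6]
grip_width: 11.2
```

Emit:
step_arm(angular=[[0,0,0],[0,0,0]], xyz=[[0,0.06,0],[0,0.1,0]], jaw=[8,8])

```text
t: 22.02
position: [558.7, -20.0, 117.6]
orientation: [-0.707, -0.027, 0.027, 0.707]
wrist_force: [0.3, 0.1, -1.0]
grip_width: 11.3
```

```bash
python3 - <<'E'
from h import *
st();s=bot.state();print(s["position"],s["torque"])
d,p=wrist("w11")
a=cv2.imread("pics/w11.png")[150:270,190:310]; a=(255*(a/255.)**.6).astype('uint8')
cv2.imwrite("pics/w11c.png",cv2.resize(a,(600,600),interpolation=cv2.INTER_CUBIC))
E
```

```text
t 22.02 carrier xy z [-40.  -52.9] 117.6 force c [0.3  0.15] -1.0 w 11.3
[558.7222384  -20.00288621 117.55947855] [0.00071978 0.00246245 0.0415174 ]
```

View pics/w11c.png

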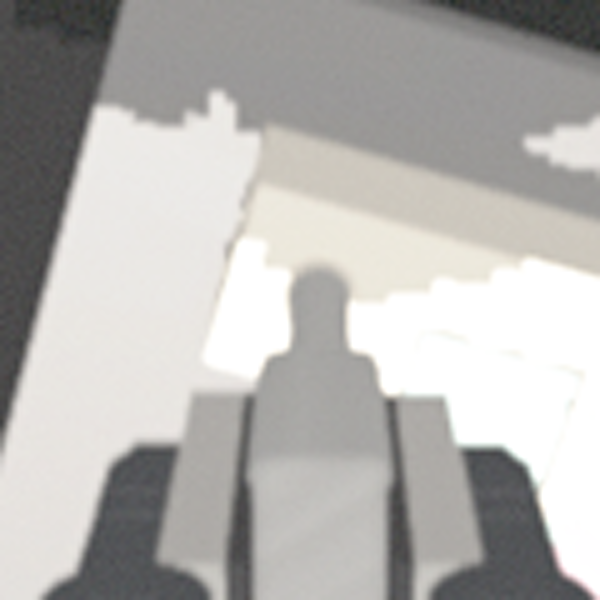

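Emit:
step_arm(angular=[[0,0,0],[0,0,0]], xyz=[[0,0.05,0],[0,0.1,0]], jaw=[8,8])

```text
t: 22.32
position: [558.8, -20.0, 114.6]
orientation: [-0.707, -0.027, 0.027, 0.707]
wrist_force: [1.6, -0.1, -0.8]
grip_width: 10.6
```

Emit:
step_arm(angular=[[0,0,0],[0,0,0]], xyz=[[0,0.05,0],[0,0.1,0]], jaw=[8,8])

```text
t: 22.58
position: [558.8, -20.0, 111.6]
orientation: [-0.707, -0.027, 0.027, 0.707]
wrist_force: [0.8, 0.1, -1.5]
grip_width: 10.9
```

```bash
python3 - <<'E'
from h import *
st();s=bot.state();print(s["position"],s["torque"])
E
```

```text
t 22.57 carrier xy z [-39.9 -52.9] 111.6 force c [0.76 0.28] -1.45 w 10.9
[558.79984939 -20.02846246 111.57321765] [-0.02106268 -0.07410987  0.07339771]
```

Emit:
step_arm(angular=[[0,0,0],[0,0,0]], xyz=[[0.015,0.05,0],[0.015,0.1,0]], jaw=[8,8])

```text
t: 22.82
position: [559.1, -20.0, 108.4]
orientation: [-0.707, -0.027, 0.027, 0.707]
wrist_force: [-0.8, -0.7, -1.1]
grip_width: 10.7
```

Emit:
step_arm(angular=[[0,0,0],[0,0,0]], xyz=[[0,0.05,0],[0,0.1,0]], jaw=[8,8])

```text
t: 23.08
position: [559.1, -20.0, 105.5]
orientation: [-0.707, -0.027, 0.027, 0.707]
wrist_force: [-0.4, -0.5, 0.3]
grip_width: 11.0
```

Emit:
step_arm(angular=[[0,0,0],[0,0,0]], xyz=[[0,0.05,0],[0,0.1,0]], jaw=[8,8])

```text
t: 23.32
position: [559.1, -20.0, 102.5]
orientation: [-0.707, -0.027, 0.027, 0.707]
wrist_force: [-0.8, -0.4, -1.8]
grip_width: 11.0
```

```bash
python3 - <<'E'
from h import *
st();s=bot.state();print(s["position"],s["torque"])
E
```

```text
t 23.32 carrier xy z [-39.6 -52.8] 102.5 force c [-0.64 -0.59] -1.78 w 11.0
[559.13729256 -20.00346605 102.51752583] [-0.07086176  0.03189988  0.01937933]
```

Sliding freely (tip ≈ 39). Continue.

Emit:
step_arm(angular=[[0,0,0],[0,0,0]], xyz=[[0,0.06,0],[0,0.12,0]], jaw=[8,8])

```text
t: 23.58
position: [559.2, -19.9, 98.9]
orientation: [-0.707, -0.027, 0.027, 0.707]
wrist_force: [0.1, -0.4, -0.7]
grip_width: 11.0
```

Emit:
step_arm(angular=[[0,0,0],[0,0,0]], xyz=[[0,0.06,0],[0,0.12,0]], jaw=[8,8])

```text
t: 23.82
position: [559.1, -20.0, 95.3]
orientation: [-0.707, -0.027, 0.027, 0.707]
wrist_force: [-0.1, 0.2, -0.0]
grip_width: 11.2
```

Emit:
step_arm(angular=[[0,0,0],[0,0,0]], xyz=[[0,0.06,0],[0,0.12,0]], jaw=[8,8])

```text
t: 24.08
position: [559.1, -20.0, 91.7]
orientation: [-0.707, -0.027, 0.027, 0.707]
wrist_force: [0.4, -0.3, -0.5]
grip_width: 11.0
```

Emit:
step_arm(angular=[[0,0,0],[0,0,0]], xyz=[[0,0.06,0],[0,0.12,0]], jaw=[8,8])

```text
t: 24.32
position: [559.2, -19.9, 88.1]
orientation: [-0.707, -0.027, 0.027, 0.707]
wrist_force: [-0.6, 1.0, -0.8]
grip_width: 11.0
```

Emit:
step_arm(angular=[[0,0,0],[0,0,0]], xyz=[[0,0.06,0],[0,0.1,0]], jaw=[8,8])

```text
t: 24.58
position: [559.1, -20.0, 85.1]
orientation: [-0.707, -0.027, 0.027, 0.707]
wrist_force: [-0.5, 0.2, -0.3]
grip_width: 11.2
```

Emit:
step_arm(angular=[[0,0,0],[0,0,0]], xyz=[[0,0.06,0],[0,0.1,0]], jaw=[8,8])

```text
t: 24.82
position: [559.1, -20.0, 82.1]
orientation: [-0.707, -0.027, 0.027, 0.707]
wrist_force: [0.4, 1.1, -0.5]
grip_width: 10.9
```

Emit:
step_arm(angular=[[0,0,0],[0,0,0]], xyz=[[0,0.06,0],[0,0.1,0]], jaw=[8,8])

```text
t: 25.08
position: [559.1, -20.0, 79.1]
orientation: [-0.707, -0.027, 0.027, 0.707]
wrist_force: [-1.0, 0.5, -1.8]
grip_width: 11.1
```

Emit:
step_arm(angular=[[0,0,0],[0,0,0]], xyz=[[0,0.05,0],[0,0.08,0]], jaw=[8,8])

```text
t: 25.32
position: [559.1, -20.0, 76.7]
orientation: [-0.707, -0.027, 0.027, 0.707]
wrist_force: [-0.4, -0.3, -1.1]
grip_width: 10.8
```

Now the spring-ball zone.

Emit:
step_arm(angular=[[0,0,0],[0,0,0]], xyz=[[0,0.04,0],[0,0.08,0]], jaw=[8,8])

```text
t: 25.58
position: [559.2, -20.0, 74.4]
orientation: [-0.707, -0.027, 0.027, 0.707]
wrist_force: [-0.6, 0.3, 0.0]
grip_width: 10.9
```

Emit:
step_arm(angular=[[0,0,0],[0,0,0]], xyz=[[0,0.04,0],[0,0.08,0]], jaw=[8,8])

```text
t: 25.82
position: [559.4, -20.0, 72.2]
orientation: [0.707, 0.027, -0.027, -0.707]
wrist_force: [0.8, -0.1, 0.6]
grip_width: 11.0
```

Emit:
step_arm(angular=[[0,0,0],[0,0,0]], xyz=[[0,0.04,0],[0,0.06,0]], jaw=[8,8])

```text
t: 26.08
position: [559.5, -20.0, 70.7]
orientation: [0.707, 0.028, -0.027, -0.707]
wrist_force: [0.4, 0.8, 2.2]
grip_width: 11.0
```

Emit:
step_arm(angular=[[0,0,0],[0,0,0]], xyz=[[0,0.03,0],[0,0.06,0]], jaw=[8,8])

```text
t: 26.32
position: [559.4, -20.0, 68.7]
orientation: [-0.707, -0.027, 0.027, 0.707]
wrist_force: [0.8, -0.3, 2.9]
grip_width: 10.9
```

Emit:
step_arm(angular=[[0,0,0],[0,0,0]], xyz=[[0,0.03,0],[0,0.05,0]], jaw=[8,8])

```text
t: 26.58
position: [559.1, -20.0, 66.6]
orientation: [-0.707, -0.027, 0.027, 0.707]
wrist_force: [1.4, -0.6, 1.0]
grip_width: 10.8
```

Emit:
step_arm(angular=[[0,0,0],[0,0,0]], xyz=[[0,0.03,0],[0,0.04,0]], jaw=[8,8])

```text
t: 26.82
position: [559.0, -20.0, 65.4]
orientation: [-0.707, -0.027, 0.027, 0.707]
wrist_force: [0.2, -0.3, 1.6]
grip_width: 10.8
```

Emit:
step_arm(angular=[[0,0,0],[0,0,0]], xyz=[[0,0.03,0],[0,0.03,0]], jaw=[8,8])

```text
t: 27.08
position: [559.2, -20.0, 64.9]
orientation: [0.707, 0.027, -0.027, -0.707]
wrist_force: [0.4, 0.4, 1.2]
grip_width: 10.9
```

Emit:
step_arm(angular=[[0,0,0],[0,0,0]], xyz=[[0,0.03,0],[0,0.03,0]], jaw=[8,8])

```text
t: 27.32
position: [559.3, -20.1, 64.9]
orientation: [0.707, 0.027, -0.027, -0.707]
wrist_force: [-1.2, -0.2, 4.7]
grip_width: 10.8
```

Emit:
step_arm(angular=[[0,0,0],[0,0,0]], xyz=[[0,0.03,0],[0,0.03,0]], jaw=[8,8])

```text
t: 27.58
position: [559.4, -20.1, 64.9]
orientation: [0.707, 0.028, -0.027, -0.706]
wrist_force: [-2.3, 0.3, 9.5]
grip_width: 10.5
```

```bash
python3 - <<'E'
from h import *
st();
d,p=wrist("w12")
a=cv2.imread("pics/w12.png")[150:310,170:330]; a=(255*(a/255.)**.6).astype('uint8')
cv2.imwrite("pics/w12c.png",cv2.resize(a,(600,600),interpolation=cv2.INTER_CUBIC))
d=get_image("scene"); cv2.imwrite("pics/s12.png",cv2.resize(d["image"][170:270,220:340,::-1],(720,600),interpolation=cv2.INTER_CUBIC))
E
```

```text
t 27.57 carrier xy z [-39.3 -52.8] 64.9 force c [-2.33 -0.17] 9.49 w 10.5
```

View pics/w12c.png

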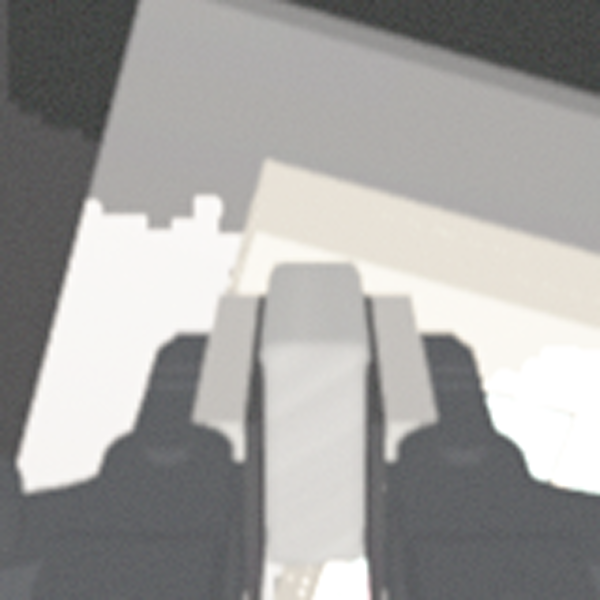

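View pics/s12.png

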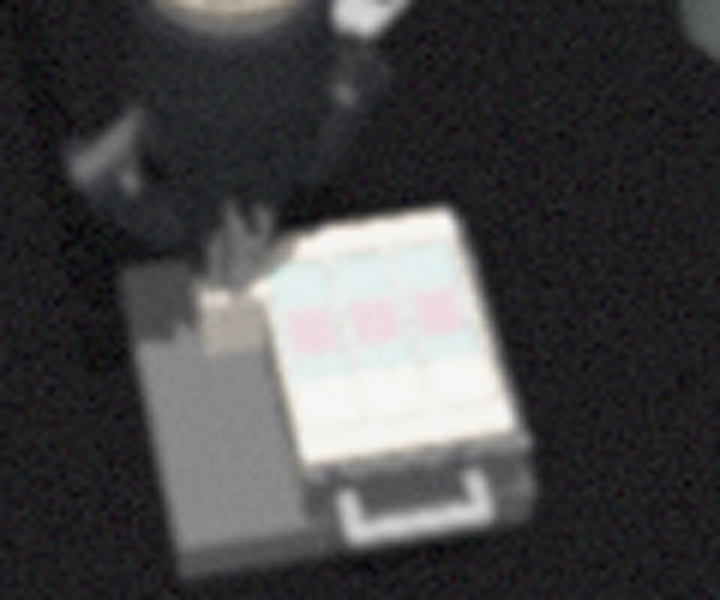

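Emit:
step_arm(angular=[[0,0,0],[0,0,0],[0,0,0],[0,0,0],[0,0,0]], xyz=[[0,-0.05,0],[0,-0.05,0],[0,-0.05,0],[0,-0.05,0],[0,-0.05,0]], jaw=[8,8,20,30,30])

```text
t: 28.3
position: [558.7, -19.9, 63.8]
orientation: [-0.706, -0.027, 0.028, 0.707]
wrist_force: [0.0, 0.5, 0.7]
grip_width: 29.9
```

```bash
python3 - <<'E'
from h import *
st()
E
```

```text
t 28.3 carrier xy z [-40.1 -52.7] 63.8 force c [-0.07  0.52] 0.66 w 29.9
```

Released. Lift straight up and back for a look.

Emit:
step_arm(angular=[[0,0,0],[0,0,0],[0,0,0],[0,0,0],[0,0,0],[0,0,0]], xyz=[[0,-0.6,0],[0,-1.6,0],[0.5,-2.5,0],[1.5,-2.5,0.6],[1.5,-2.5,0.6],[1.5,-2.5,0.6]], jaw=[36,50,60,60,60,60])

```text
t: 29.05
position: [602.3, 1.3, 139.9]
orientation: [0.707, 0.027, -0.027, -0.706]
wrist_force: [0.2, -0.2, -0.1]
grip_width: 60.2
```

```bash
python3 - <<'E'
from h import *
st();
d,p=wrist("w13")
a=d["image"][80:280,130:380,::-1]; a=(255*(a/255.)**.6).astype('uint8')
cv2.imwrite("pics/w13c.png",cv2.resize(a,(750,600),interpolation=cv2.INTER_CUBIC))
d=get_image("scene"); cv2.imwrite("pics/s13.png",cv2.resize(d["image"][170:270,220:340,::-1],(720,600),interpolation=cv2.INTER_CUBIC))
E
```

```text
t 29.05 carrier xy z [ -1.9 -22.8] 139.9 force c [ 0.24 -0.17] -0.13 w 60.2
```

View pics/w13c.png

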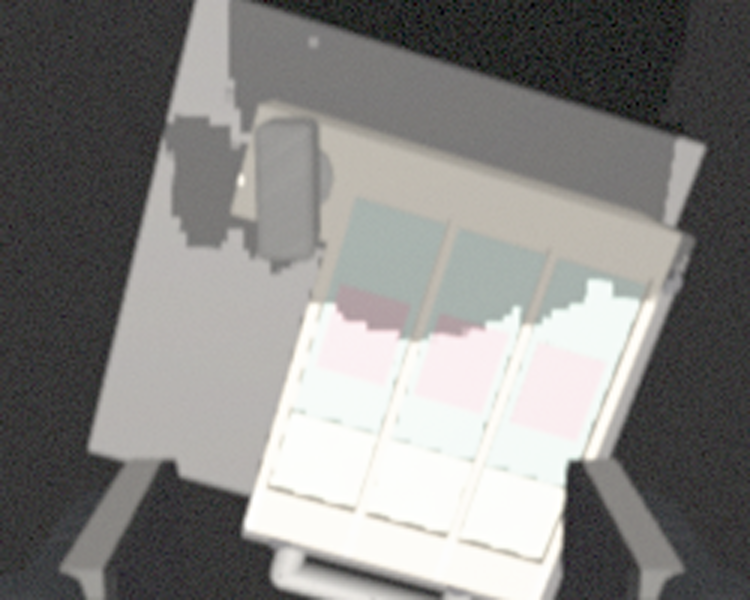

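View pics/s13.png

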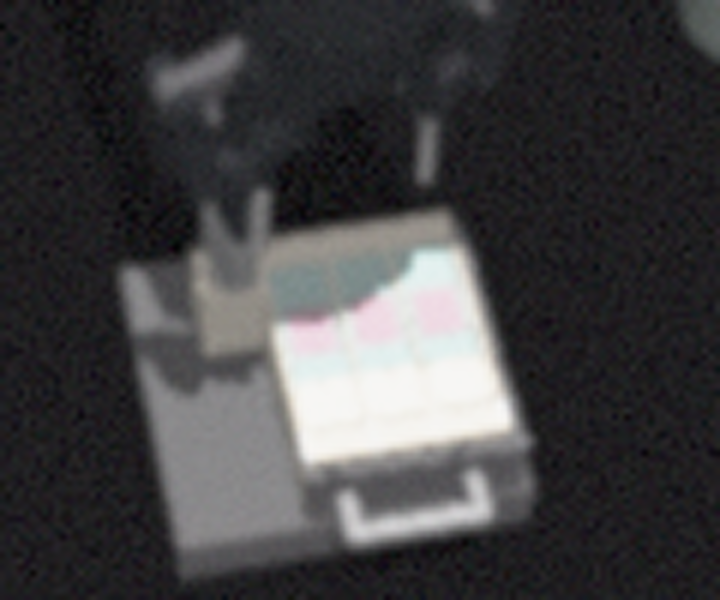

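```bash
python3 - <<'E'
from h import *
d=get_image("top"); cv2.imwrite("pics/t13.png",d["image"][:,:,::-1])
E
```

```text
(no output)
```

View pics/t13.png

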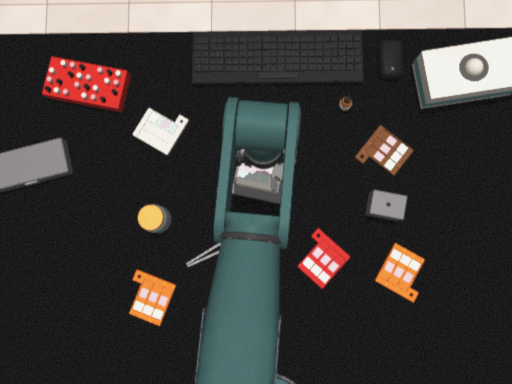

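The stand hole at (388,204) is empty. The jar, bottle, forceps and look-alike trays are where they started.

```bash
python3 -c "
from station import bot
print(bot.sign_off())"
```

```text
the job is handed in; nothing more can be done
None
```

The three trays are home against both stops and locked with the rod. I let go of it, and the job is handed in at about 29 s of the 72 s allowed.

- **Pushing the trays:** I used two spread fingers, first towards +x, then +y, then +x again. The stack slid at about 2–3 N and stopped firmly at both walls, with peaks of about 10 N (x) and 8 N (y). The second x push stopped within 0.2 mm of the first, so the y push had not moved the stack.
- **Rod:** It went down through all three lugs with side forces of about 1.5 N or less. Pushing through the spring balls took about 1–3 N, less than the 3–7 N you gave. It stopped hard at TCP height 64.9 mm, exactly 2 mm lower than in the stand, as expected for home. I pressed it there to about 9.5 N before releasing.
- **Last pictures:** They show the rod upright with its collar on the lug and the gripper clear, at near-zero force. The stand is empty and the jar, bottle, forceps and other trays are unmoved.

**Checks that disagreed or are weak:**
- Camera and contact estimates of the hole differed by 1–2 mm; I settled this by feel during insertion.
- The grip read about 11 mm on the 12 mm thick handle.
- I did not measure the seated rod's height accurately by camera, so that it is home rests on the hard stop.
- The lower two trays were not seen separately after insertion, but the rod passed through all three.

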